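# Set the brake pads with the disc gauge

### The job

The brake caliper is held in the vice with its disc slot upwards. Take the wide pad gauge (not the narrow one) from the wooden rack and push its blade down between the two brake pads, midway along them, until its flange sits flat on the caliper; let go and leave it there. Leave the narrow gauge and the other things on the bench where they are.

Things in the scene. Friction and masses are not known exactly. Their poses are not given: they have to be found in the camera images.
- wide_gauge: Wide pad gauge, aluminium and steel, 150 to 290 g, one of two hanging upright in the rack. Origin: centre of the underside of its stop flange (66 x by 48 y mm, z 0 to 6 mm). z up, x along the blade's width, y through its thickness; a half turn about z looks the same. Below the flange: blade 60 (x) by 5 (y) mm down to z = -42 mm, its last 8 mm tapering to 1.8 mm thick.
- wide_grip (a point): Centre of the wide gauge's finger grip, a flat upright aluminium bar, 46 (x) by 12 (y) by 50 (z) mm, that stands on its flange (this point is 31 mm above the gauge's origin); pinch it from above across its 12 mm. Axes as the gauge's.
- narrow_gauge: The narrow pad gauge, for another caliper: same make, heights, thicknesses and axes, but blade 32 mm, flange 38 mm and grip 22 mm wide (x). To be left in the rack.
- rack: Fixed block of pale wood, 210 (x) by 70 (y) by 60 (z) mm; origin at the centre of its underside. Two slots through it, 65 (x) by 9 (y) mm, centred at x = -50 and +50 mm. A gauge hangs in each by its flange on the block's top, blade down and along x; either gauge may be in either slot. Pull one straight up to take it out.
- caliper: Motorcycle brake caliper, bare aluminium, 128 (x) by 82 (y) by 70 (z) mm, plus a round lug at each end (166 mm over all), clamped in the vice. Origin: centre of its underside, 28 mm above the bench. Its disc slot runs along x, open upwards and at both ends. Flat rim at z = 70 mm, from 15 mm (7 mm near the ends) to 41 mm either side of the slot's middle.
- slot_mouth (a point): Middle of the disc slot, level with the caliper's rim, 98 mm above the bench; x along the slot, y across it, z up. With the gauge home its origin is here and its blade lies along x (either way round). Two brake pads, 80 mm long, stand in the slot, their tops 4 mm below the rim; 48 mm of free depth below the rim over the pad pins.
- pad_a (a joint): How far the pad on the slot's +y side is pushed back, in m (0 to 0.0055): at 0 its lining is 1 mm from the slot's middle, at the start up to 2.4 mm. The lining's top edge has a lead-in chamfer, 3 mm wide and 9 mm high. The pads stay where pushed; the 5 mm blade's taper spreads them against 5 to 8 N, then slides with a light drag. It seldom sinks by its own weight: press it home.
- pad_b (a joint): The same for the pad on the slot's -y side.
- vice: Fixed machine vice, grey cast iron, 110 (x) by 240 (y) mm (150 mm over its ears), clamping the caliper along y; jaws 58 mm high. Its screw with a cross handle, 100 mm long and 42 mm up, sticks out to 162 mm from the origin towards -y. Origin on the bench below the caliper's middle, axes as the caliper's.
- piston: Loose bystander: aluminium engine piston standing crown up, 82 mm across, 58 mm high; origin at the centre of its underside.
- wrench: Loose bystander: steel spanner, 190 mm long, lying flat along its x.
- spray_can: Loose bystander: plain aluminium can, 66 mm across, 190 mm high; origin at the centre of its underside.
Not all that is in view belongs to the job. What is shaped like the wide_gauge but blue or pink is not meant.

How it is judged:
By the outcome, as a careful person would: the job done as asked, in the order asked, and still so for the second after the job is handed in, with the robot touching nothing.
It also fails if it takes over 42 s, if anything falls off the work surface, if the arm or the gripper's body presses on something with over 40 N, if the wrist force passes 120 N, or if a joint passes its speed limit or range.

### The arm

A 7-joint arm with a two-finger parallel gripper is mounted at the origin on the work surface. World frame = base frame: x ahead of the robot, y to its left, z up, the work surface at z = 0. Lengths are in mm, angles in rad, forces in N, time in s.
With the tool pointing down it reaches from about 350 to 900 mm from the base axis. Payload 19.9 kg.
Tool frame: the origin (TCP) lies midway between the tips of the shut fingers; the grasp point (between the pads) lies 19 mm behind it; z points along the fingers, y is the line along which they close (so a half turn about z gives the same grasp; the last joint's range is limited). The gripper opens to 94 mm and grips with 3 to 60 N. Pads are 16 mm wide; open, the fingers measure 119 mm over their backs; the gripper's body (75 mm by 177 mm) begins 78 mm behind the grasp point.
Start: joints at [-1.173, 0.417, -0.01, 1.614, 0.005, 1.111, -0.053], TCP at [266.086, 565.506, 205.425] pointing down, gripper open.
Joint ranges: [-2.81, 2.81], [-0.39, 2.02], [-1.27, 1.25], [0.06, 2.57], [-1.19, 4.33], [0.19, 2], [-2.82, 2.82]. Speed limits (rad/s): [1.89, 1.89, 2.39, 2.39, 3.01, 3.01, 3.01].

### API

Orientations are given as a 3x3 rotation matrix whose columns are the frame's x, y, z axes.
In Python, from workcell import manip gives the robot as it stands. The module is installed in compiled form; this text tells all that it offers.
- The arm moves only by the tool move_arm, never from a script. Its argument "motion" is a list of rows, each a list of 5 numbers: the shift along the world's x, y, z in mm, then the turn about the world's z in degrees, then the finger opening in mm, from 0 to 94. A call has 1 to 12 rows; each row is the pose to reach, as a shift and turn from the pose commanded when the call began; what a row does not reach only later rows make up. A row lasts 1/8 s, in which the tool goes at most 62.5 mm and 10.7 degrees, less where a joint would pass 70% of its speed; a pose out of reach is approached as far as the arm can. A call with a gripper value outside its range is refused whole. The fingers move at their own pace and stop on an object; the grip force is fixed at half the most. Time passes only in rows, so rows that repeat a pose let the fingers close. It gives the time, the measured TCP pose, the force, the opening and the grip force at its end, in the units of the state.
- manip.get_state(): the state, without advancing time (a new reading comes with each control period).
- manip.capture(name): name is "scene" or "top" or "wrist"; returns (picture, depth): 420x560x3 uint8, blue, green, red; 420x560 float32, mm along the optical axis (not along the pixel's ray), 0 where there is no reading.
- manip.camera_info(name): a dict with "fx", "fy", "cx", "cy" (pixels), "R" (3x3) and "t" (3): a world point X has camera coordinates R X + t. Camera axes: x right, y down, z forward; pixel columns grow to the right and rows downward; lengths in mm; the calibration is good to about 2 mm. A picture is of the moment at which its call begins: read the wrist's pose just before it. camera_info takes no time and is no camera call; for the wrist camera it gives the pose at the moment of the call.
- manip.sign_off(): hands the job in; it is judged then, once.
The state is a dict: "t": time; "q": joint angles; "qd": joint speeds; "joint_torque": joint torques, N m; "ee_pos": TCP position; "ee_rot": TCP orientation; "force": force on the tool from outside, world axes, zero at the start; "ft_torque": the same for the moment, N m; "width": finger opening in mm; "gripper_force": force on a finger pad.
Only numpy, scipy, OpenCV 4.12 (cv2) and the standard library are available. Lean on these libraries where they do the work, as an engineer would, in place of code of your own. Each camera call takes 0.05 s, during which the arm holds its last target. There are 200 camera calls.

## Working session

There is one attempt and no reset: what is moved stays moved. The work goes in short steps, Python scripts to look and compute and a tool call to move; the robot and the scene stay as the last step left them, time stands still between calls to the robot, and variables do not carry over. Pictures are saved under pics/ and viewed, at most 10 in all, crops included, and the job is handed in when it is done.

Besides the shell and the picture viewer there is one more tool, called after "Call:" by a JSON object that holds its "fn" and its "kwargs", one argument or row to a line. move_arm: Moves the arm, as the interface text tells. Its arguments: {"type":"object","properties":{"motion":{"type":"array","items":{"type":"array","items":{"type":"number"}}}},"required":["motion"]}

```bash
mkdir -p pics; cat > h.py <<'E'
import numpy as np, cv2
from workcell import manip
def grab(n):
    i=manip.camera_info(n); p,d=manip.capture(n)
    np.savez(f'{n}.npz',p=p,d=d,R=i['R'],t=i['t'],k=[i['fx'],i['fy'],i['cx'],i['cy']]); return p,d
def load(n):
    return np.load(f'{n}.npz')
def pts(z):
    fx,fy,cx,cy=z['k']; d=z['d']; v,u=np.mgrid[:d.shape[0],:d.shape[1]]
    C=np.stack([(u-cx)/fx*d,(v-cy)/fy*d,d],-1)
    W=(C-z['t'])@z['R']; W[d==0]=np.nan; return W
E
python3 - <<'E'
from h import *
for n in ['scene','top']:
    p,d=grab(n); cv2.imwrite(f'pics/{n}1.png',p); z=load(n); print(n,(-z['R'].T@z['t']).round(), z['k'])
s=manip.get_state(); print(s['t'],s['ee_pos'],s['ee_rot'],s['width'],s['force'])
E
```

```text
scene [1220.  170. 1155.] [482.59679402 482.59679402 285.26295658 218.58017587]
top [ 375.  -98. 1042.] [399.78373247 399.78373247 280.90873487 207.77982148]
0.1 [265.96713745 565.19278055 204.8953109 ] [[-9.04837499e-01  4.25756909e-01 -3.94029751e-04]
 [ 4.25757081e-01  9.04836876e-01 -1.06616095e-03]
 [-9.73927411e-05 -1.13246336e-03 -9.99999354e-01]] 94.08164454631361 [-0.85508647 -0.09118915 -0.57099836]
```

View pics/scene1.png

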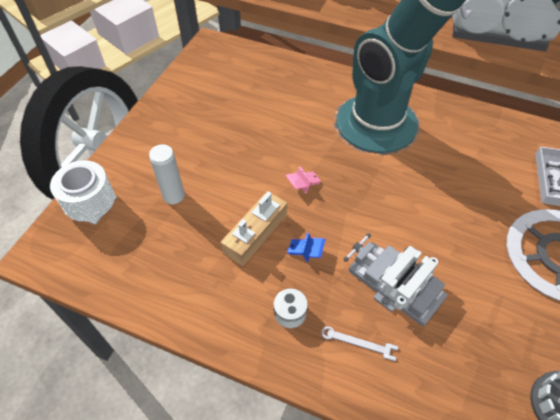

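View pics/top1.png

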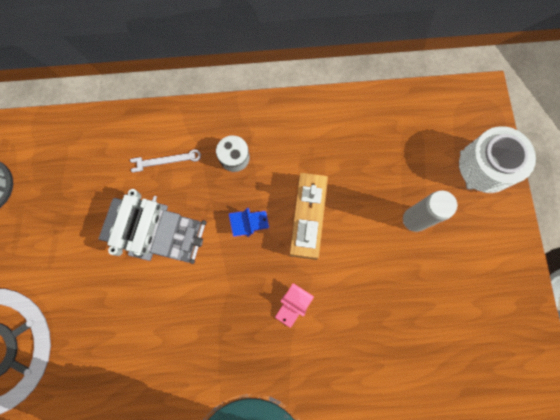

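The scene shows the rack with the gauges at (265,207) and (243,232). The candidates in the top view are:
- the larger aluminium gauge at (307,234)
- the smaller aluminium gauge at (312,194)
- a blue gauge at (248,222)
- a pink gauge at (295,303)

I choose (307,234). The caliper is at (133,224), with its slot running roughly up and down the image. Next I'll measure them and take a close crop.

```bash
cat > m.py <<'E'
from h import *
def box(P,x0,x1,y0,y1,z0,z1):
    q=P.reshape(-1,3); m=(q[:,0]>x0)&(q[:,0]<x1)&(q[:,1]>y0)&(q[:,1]<y1)&(q[:,2]>z0)&(q[:,2]<z1); return q[m]
def rect(q):
    r=cv2.minAreaRect(q[:,:2].astype(np.float32)); return [np.round(x,1).tolist() if not np.isscalar(x) else round(x,1) for x in r],len(q),np.median(q[:,2]).round(1)
E
python3 - <<'E'
from m import *
for n in ['top','scene']:
    z=load(n);P=pts(z)
    pix={'top':[(307,234),(312,194),(320,215),(133,224),(121,222),(147,228),(248,222),(295,303),(233,150),(430,210)],'scene':[(265,200),(243,230),(255,225),(400,265),(420,280)]}[n]
    for u,v in pix: print(n,u,v,P[v,u].round(0))
z=load('top'); p=z['p']
a=cv2.resize(p[165:265,275:345],None,fx=5,fy=5,interpolation=cv2.INTER_CUBIC); b=cv2.resize(p[180:280,90:180],None,fx=5,fy=5,interpolation=cv2.INTER_CUBIC)
cv2.imwrite('pics/crop.png',np.hstack([a,b])[:600,:800])
E
```

```text
top 307 234 [ 506. -177.  116.]
top 312 194 [ 603. -199.  110.]
top 320 215 [ 559. -219.   60.]
top 133 224 [572. 239.  82.]
top 121 222 [576. 262.  99.]
top 147 228 [556. 201.  97.]
top 248 222 [560. -37.  43.]
top 295 303 [ 351. -137.   28.]
top 233 150 [750. -12.  57.]
top 430 210 [ 526. -445.  185.]
scene 265 200 [ 521. -174.  116.]
scene 243 230 [ 615. -196.   88.]
scene 255 225 [ 572. -182.   60.]
scene 400 265 [564. 214. 101.]
scene 420 280 [584. 270.  97.]
```

View pics/crop.png

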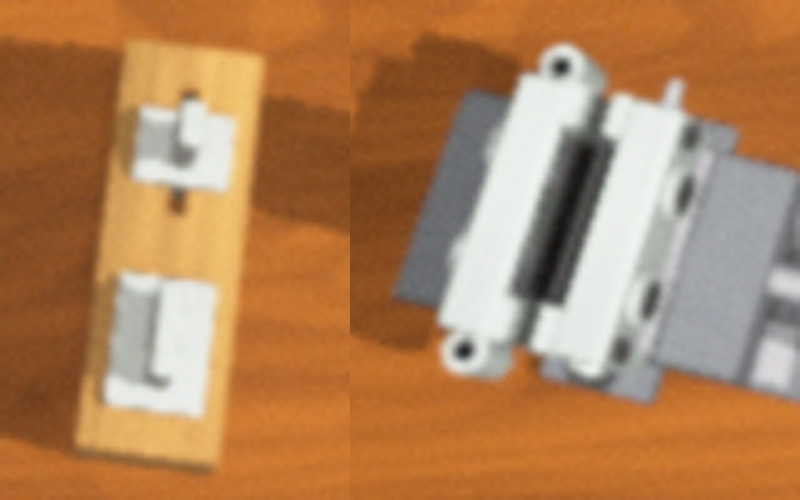

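The crop shows the wide gauge at (160,340), with its flange covering the slot. The narrow one at (185,145) leaves slot showing at both ends, so the choice is right. The caliper slot runs through about (565,215) in the crop. Next I'll fit both poses.

```bash
python3 - <<'E'
from m import *
for n in ['top','scene']:
    P=pts(load(n))
    print(n)
    print(' rack top',rect(box(P,420,690,-260,-120,55,63)))
    print(' grip top',rect(box(P,460,560,-220,-120,111,122)))
    print(' flange',rect(box(P,460,560,-240,-120,63.5,70)))
    print(' narrow',rect(box(P,575,650,-250,-150,108,122)))
    q=box(P,460,680,130,330,94,102); print(' rim',rect(q))
E
python3 - <<'E'
# rim halves via labelled masks: image-level
from m import *
for n in ['top','scene']:
    P=pts(load(n)); m=((P[...,2]>94)&(P[...,2]<103)&(P[...,0]>460)&(P[...,0]<680)&(P[...,1]>130)&(P[...,1]<330)).astype(np.uint8)
    k,l,s,_=cv2.connectedComponentsWithStats(cv2.erode(m,np.ones((2,2),np.uint8)))
    for i in range(1,k):
        if s[i,4]>60: print(n,rect(P[l==i]))
E
```

```text
top
 rack top ([[565.4, -190.4], [70.1, 211.3], 77.6], 1333, np.float64(60.5))
 grip top ([[515.6, -179.2], [12.1, 44.7], 76.9], 100, np.float64(116.1))
 flange ([[514.7, -177.7], [64.1, 99.9], 75.8], 406, np.float64(66.5))
 narrow ([[613.5, -201.1], [12.4, 21.7], 82.3], 51, np.float64(115.9))
 rim ([[571.6, 236.4], [91.1, 127.8], 70.7], 1375, np.float64(97.9))
scene
 rack top ([[561.0, -188.6], [73.1, 213.0], 77.9], 969, np.float64(59.2))
 grip top ([[513.6, -177.2], [13.0, 47.5], 74.0], 68, np.float64(115.1))
 flange ([[512.5, -176.8], [65.7, 102.3], 76.9], 181, np.float64(66.0))
 narrow ([[610.6, -199.0], [12.9, 22.7], 73.5], 42, np.float64(114.1))
 rim ([[568.2, 237.1], [87.1, 130.4], 70.9], 1040, np.float64(97.0))
top ([[578.7, 259.3], [31.3, 124.8], 70.8], 530, np.float64(98.1))
top ([[563.1, 213.9], [32.4, 124.4], 71.2], 547, np.float64(98.1))
scene ([[562.3, 215.8], [35.6, 127.6], 70.8], 329, np.float64(97.3))
scene ([[578.0, 263.7], [30.5, 124.5], 70.9], 352, np.float64(97.3))
```

Call:
{"fn": "move_arm", "kwargs": {
  "motion": [
    [100,-110,80,6,94],
    [304,-328,115,6,94],
    [304,-328,115,6,94],
    [304,-328,115,6,94],
    [304,-328,115,6,94],
    [304,-328,115,6,94],
    [304,-328,115,6,94],
    [304,-328,115,6,94],
    [304,-328,115,6,94],
    [304,-328,115,6,94],
    [304,-328,115,6,94]
  ]
}}

```text
t: 1.48
ee_pos: [569.2, 238.6, 320.1]
ee_rot: [[-0.945, 0.327, -0.001], [0.327, 0.945, 0.0], [0.001, -0.0, -1.0]]
force: [0.3, 0.5, -0.1]
width: 94.0
gripper_force: 0.0
```

```bash
python3 - <<'E'
from m import *
s=manip.get_state(); print(s['t'],s['ee_pos'].round(1),np.degrees(np.arctan2(s['ee_rot'][1,1],s['ee_rot'][0,1])),s['force'])
p,d=grab('wrist'); cv2.imwrite('pics/w1.png',p); z=load('wrist'); print((-z['R'].T@z['t']).round(),z['R'].round(2))
P=pts(z); m=((P[...,2]>94)&(P[...,2]<103)&(P[...,0]>460)&(P[...,0]<680)&(P[...,1]>130)&(P[...,1]<330)).astype(np.uint8)
k,l,st,_=cv2.connectedComponentsWithStats(cv2.erode(m,np.ones((3,3),np.uint8)))
for i in range(1,k):
    if st[i,4]>200: print(rect(P[l==i]),st[i])
E
```

```text
1.475 [569.2 238.6 320.1] 70.90292045172184 [ 0.25250318  0.54126869 -0.13150813]
[501. 262. 498.] [[ 0.33  0.94 -0.  ]
 [ 0.91 -0.32  0.25]
 [ 0.24 -0.08 -0.97]]
([[563.0, 214.8], [31.2, 123.8], 70.6], 2014, np.float64(96.7)) [ 253  134   27  100 2014]
([[578.7, 260.3], [31.0, 123.6], 71.1], 1909, np.float64(96.6)) [ 293  134   27  100 1909]
```

View pics/w1.png

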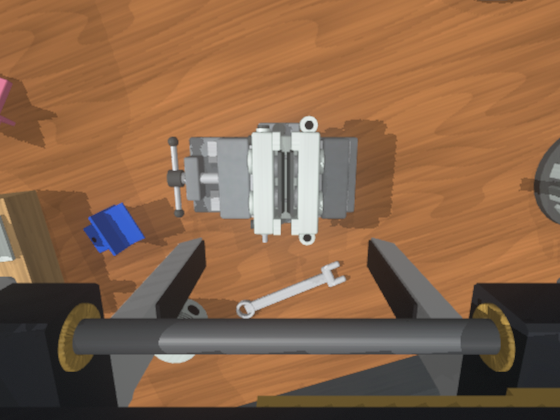

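The wrist image shows the caliper slot at (286,185). The rim halves agree with the other views: mouth ≈ (570.8, 237.6), across-axis at 70.9°. Now to the rack.

Call:
{"fn": "move_arm", "kwargs": {
  "motion": [
    [-55,-417,-20,6.7,94],
    [-55,-417,-20,6.7,94],
    [-55,-417,-20,6.7,94],
    [-55,-417,-20,6.7,94],
    [-55,-417,-20,6.7,94],
    [-55,-417,-20,6.7,94],
    [-55,-417,-20,6.7,94],
    [-55,-417,-20,6.7,94],
    [-55,-417,-20,6.7,94],
    [-55,-417,-20,6.7,94],
    [-55,-417,-20,6.7,94]
  ]
}}

```text
t: 2.9
ee_pos: [515.4, -178.5, 300.5]
ee_rot: [[-0.977, 0.215, 0.0], [0.215, 0.977, 0.0], [-0.0, 0.0, -1.0]]
force: [0.1, 0.0, -0.0]
width: 94.1
gripper_force: 0.0
```

```bash
python3 - <<'E'
from m import *
s=manip.get_state(); print(s['t'],s['ee_pos'].round(1),np.degrees(np.arctan2(s['ee_rot'][1,1],s['ee_rot'][0,1])),s['force'])
p,d=grab('wrist'); cv2.imwrite('pics/w2.png',p); P=pts(load('wrist'))
print(' rack top',rect(box(P,420,690,-260,-120,54,62)))
print(' grip top',rect(box(P,460,560,-220,-120,108,122)))
print(' flange',rect(box(P,470,560,-240,-120,63.5,70)))
print(' narrow',rect(box(P,575,650,-250,-150,108,122)))
E
```

```text
2.9 [ 515.4 -178.5  300.5] 77.59040408324954 [ 0.05501735  0.00992592 -0.03631684]
 rack top ([[563.9, -190.8], [70.0, 209.0], 77.5], 5000, np.float64(58.7))
 grip top ([[514.0, -179.9], [11.4, 44.5], 77.7], 436, np.float64(114.5))
 flange ([[514.9, -179.9], [47.6, 65.9], 78.1], 1385, np.float64(64.8))
 narrow ([[611.6, -201.5], [12.1, 21.4], 77.7], 187, np.float64(114.5))
```

View pics/w2.png

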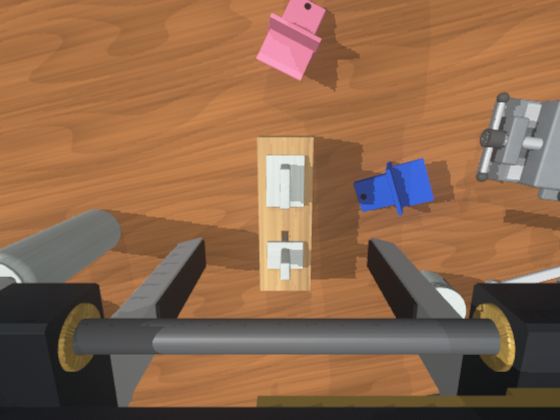

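The wrist view shows the wide gauge at (286,185) and the narrow one at (285,258), both hanging upright. The grip centre is ≈ (514.4, -179.4). Descending to grasp.

Call:
{"fn": "move_arm", "kwargs": {
  "motion": [
    [-1,-1,-60,0,60],
    [-1,-1,-120,0,60],
    [-1,-1,-165,0,60],
    [-1,-1,-195,0,60],
    [-1,-1,-213,0,60],
    [-1,-1,-223,0,60],
    [-1,-1,-223,0,60],
    [-1,-1,-223,0,0],
    [-1,-1,-223,0,0],
    [-1,-1,-223,0,0],
    [-1,-1,-223,0,0],
    [-1,-1,-223,0,0]
  ]
}}

```text
t: 4.45
ee_pos: [514.1, -180.5, 77.5]
ee_rot: [[-0.976, 0.216, 0.0], [0.216, 0.976, -0.0], [-0.0, -0.0, -1.0]]
force: [-0.2, -0.8, 0.0]
width: 13.4
gripper_force: 0.0
```

Call:
{"fn": "move_arm", "kwargs": {
  "motion": [
    [0,0,0,0,0],
    [0,0,0,0,0],
    [0,0,0,0,0],
    [0,0,10,0,0],
    [0,0,25,0,0],
    [0,0,45,0,0],
    [0,0,70,0,0],
    [0,0,100,0,0],
    [0,0,130,0,0],
    [0,0,130,0,0],
    [0,0,130,0,0]
  ]
}}

```text
t: 5.82
ee_pos: [513.8, -180.3, 207.2]
ee_rot: [[-0.976, 0.216, -0.0], [0.216, 0.976, 0.0], [0.0, 0.0, -1.0]]
force: [0.3, -0.3, -1.8]
width: 11.9
gripper_force: 30.0
```

```bash
python3 - <<'E'
from m import *
s=manip.get_state(); print(s['t'],s['ee_pos'].round(1),s['force'].round(1),s['gripper_force'],s['width'])
p,d=grab('wrist'); cv2.imwrite('pics/w3.png',p); P=pts(load('wrist'))
f=box(P,460,570,-240,-120,175,208); print('flange',rect(f)); f=box(P,460,570,-240,-120,208,255); print('above',rect(f))
p,d=grab('top');P=pts(load('top')); f=box(P,480,550,-220,-140,185,205); print('top flange',rect(f) if len(f) else 0)
E
```

```text
5.825 [ 513.8 -180.3  207.2] [ 0.3 -0.3 -1.8] 29.999629855155945 11.886399510505868
flange ([[502.9, -178.0], [48.3, 44.1], 77.5], 3541, np.float64(194.4))
above ([[512.2, -180.0], [36.1, 37.9], 35.0], 4348, np.float64(243.8))
top flange 0
```

View pics/w3.png

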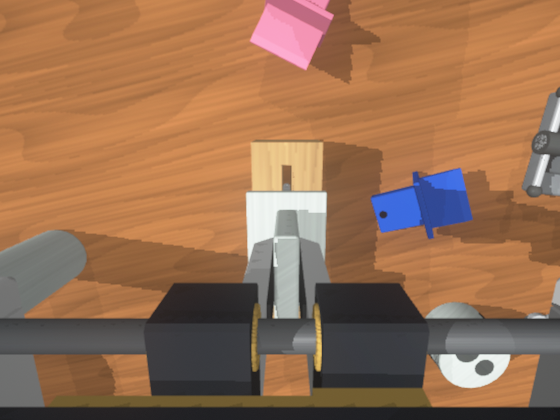

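The gauge is held square at (287,240), and the narrow one is still in the rack. The flange edge puts the gauge centre at the TCP (513.6, -180.3). Carrying it to the slot.

Call:
{"fn": "move_arm", "kwargs": {
  "motion": [
    [7,50,0,-1,0],
    [20,105,0,-3,0],
    [57,418,0,-6.7,0],
    [57,418,0,-6.7,0],
    [57,418,0,-6.7,0],
    [57,418,0,-6.7,0],
    [57,418,0,-6.7,0],
    [57,418,0,-6.7,0],
    [57,418,0,-6.7,0],
    [57,418,0,-6.7,0],
    [57,418,0,-6.7,0],
    [57,418,0,-6.7,0]
  ]
}}

```text
t: 7.42
ee_pos: [571.2, 236.9, 207.6]
ee_rot: [[-0.944, 0.33, 0.0], [0.33, 0.944, 0.0], [-0.0, 0.0, -1.0]]
force: [-0.1, -1.1, -2.1]
width: 11.5
gripper_force: 30.0
```

```bash
python3 - <<'E'
from m import *
s=manip.get_state(); print(s['t'],s['ee_pos'].round(1),np.degrees(np.arctan2(s['ee_rot'][1,1],s['ee_rot'][0,1])),s['force'].round(1),s['gripper_force'],s['width'])
p,d=grab('wrist'); cv2.imwrite('pics/w4.png',p); P=pts(load('wrist'))
f=box(P,490,650,150,320,185,202); print('flange',rect(f))
m=((P[...,2]>92)&(P[...,2]<103)&(P[...,0]>460)&(P[...,0]<680)&(P[...,1]>130)&(P[...,1]<330)).astype(np.uint8)
k,l,st,_=cv2.connectedComponentsWithStats(cv2.erode(m,np.ones((3,3),np.uint8)))
for i in range(1,k):
    if st[i,4]>200: print(rect(P[l==i]),st[i])
E
```

```text
7.425 [571.2 236.9 207.6] 70.7518060050442 [-0.1 -1.1 -2.1] 29.99967187643051 11.502021600848385
flange ([[561.4, 240.3], [48.0, 45.6], 70.9], 3466, np.float64(194.7))
([[544.9, 220.7], [31.3, 87.8], 70.2], 1788, np.float64(96.6)) [ 241  134   37   99 1788]
([[548.6, 270.5], [32.0, 61.8], 70.9], 1733, np.float64(96.6)) [ 296  134   38   71 1733]
```

View pics/w4.png

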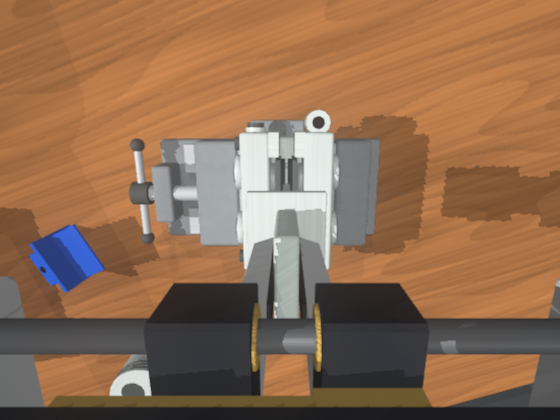

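The wrist view shows the flange (287,215) in line with the slot (287,175). The offset is about 0.2 mm across and 0.5 mm along. Lowering it.

Call:
{"fn": "move_arm", "kwargs": {
  "motion": [
    [0,0,-15,0,0],
    [0,0,-30,0,0],
    [0,0,-40,0,0],
    [0,0,-45,0,0],
    [0,0,-49,0,0],
    [0,0,-53,0,0],
    [0,0,-57,0,0],
    [0,0,-61,0,0],
    [0,0,-65,0,0],
    [0,0,-69,0,0]
  ]
}}

```text
t: 8.72
ee_pos: [571.3, 237.3, 138.5]
ee_rot: [[-0.944, 0.329, 0.0], [0.329, 0.944, -0.0], [-0.0, 0.0, -1.0]]
force: [-0.1, -1.2, 5.1]
width: 11.5
gripper_force: 30.0
```

The blade is between the pads with a normal spreading force, so I'll press on.

Call:
{"fn": "move_arm", "kwargs": {
  "motion": [
    [0,0,-4,0,0],
    [0,0,-8,0,0],
    [0,0,-12,0,0],
    [0,0,-16,0,0],
    [0,0,-19,0,0],
    [0,0,-21,0,0],
    [0,0,-22,0,0],
    [0,0,-23,0,0],
    [0,0,-23,0,0]
  ]
}}

```text
t: 9.85
ee_pos: [571.1, 237.6, 115.5]
ee_rot: [[-0.944, 0.329, 0.0], [0.329, 0.944, 0.0], [-0.0, 0.0, -1.0]]
force: [0.3, 4.0, 0.6]
width: 11.3
gripper_force: 30.0
```

Call:
{"fn": "move_arm", "kwargs": {
  "motion": [
    [0,0,-0.5,0,0],
    [0,0,-1,0,0],
    [0,0,-1,0,0]
  ]
}}

```text
t: 10.22
ee_pos: [571.2, 237.7, 115.5]
ee_rot: [[-0.944, 0.329, 0.0], [0.329, 0.944, 0.0], [-0.0, 0.001, -1.0]]
force: [-4.5, 1.4, 14.9]
width: 12.1
gripper_force: 30.0
```

The tool has stopped at 115.5 mm with force building, so the gauge is seated. I'll press a touch more, then release and retreat.

Call:
{"fn": "move_arm", "kwargs": {
  "motion": [
    [0,0,-0.5,0,0],
    [0,0,-0.5,0,0],
    [0,0,0.8,0,0],
    [0,0,1,0,40],
    [0,0,1,0,40],
    [0,0,1,0,40],
    [0,0,1,0,40],
    [0,0,10,0,40],
    [0,0,30,0,40],
    [0,0,70,0,60],
    [0,0,120,0,60],
    [0,0,180,0,60]
  ]
}}

```text
t: 11.72
ee_pos: [570.6, 237.2, 296.3]
ee_rot: [[-0.944, 0.329, -0.001], [0.329, 0.944, -0.001], [0.0, -0.001, -1.0]]
force: [0.4, -0.5, 0.0]
width: 59.7
gripper_force: 0.0
```

```bash
python3 - <<'E'
from m import *
s=manip.get_state(); print(s['t'],s['ee_pos'].round(1),s['force'].round(1),s['width'])
for n in ['wrist','top','scene']:
    p,d=grab(n); 
    if n=='wrist': cv2.imwrite('pics/w5.png',p)
    P=pts(load(n)); f=box(P,520,620,190,290,101.2,108); g=box(P,530,610,200,280,145,165)
    if len(f)>20: A=np.c_[f-f.mean(0)]; c=np.linalg.lstsq(np.c_[A[:,:2],np.ones(len(A))],f[:,2],rcond=None)[0]; print(n,'flange',rect(f),'tilt',c.round(4))
    if len(g)>5: print(' grip',rect(g))
    print(' rim',rect(box(P,460,680,130,330,93,100)))
E
```

```text
11.725 [570.6 237.2 296.3] [ 0.4 -0.5  0. ] 59.68045955710404
wrist flange ([[571.1, 237.7], [48.0, 65.3], 70.9], 1744, np.float64(102.7)) tilt [-4.000000e-04  4.000000e-04  1.027374e+02]
 grip ([[571.1, 237.6], [12.1, 45.6], 71.0], 559, np.float64(152.5))
 rim ([[571.0, 237.5], [90.6, 128.5], 71.5], 4449, np.float64(96.6))
top flange ([[571.1, 237.4], [74.6, 111.8], 75.6], 333, np.float64(104.2)) tilt [ 2.90000e-03 -2.90000e-03  1.04154e+02]
 grip ([[572.8, 237.6], [13.4, 46.0], 72.3], 134, np.float64(153.3))
 rim ([[572.0, 236.8], [92.3, 127.6], 71.3], 952, np.float64(97.7))
scene flange ([[568.5, 241.9], [68.6, 111.1], 69.1], 294, np.float64(103.4)) tilt [-1.300000e-03  2.500000e-03  1.036781e+02]
 grip ([[570.3, 239.1], [12.2, 46.5], 70.8], 100, np.float64(152.8))
 rim ([[568.7, 239.6], [91.2, 131.6], 69.2], 853, np.float64(97.0))
```

View pics/w5.png

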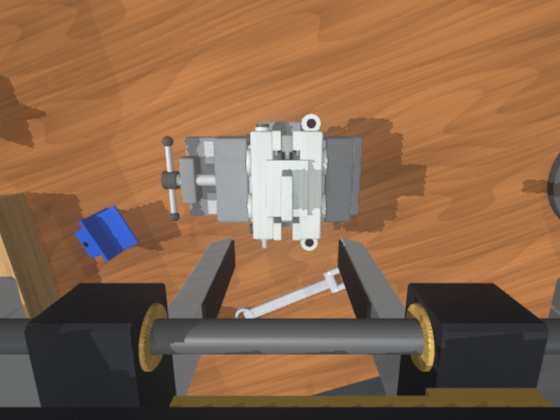

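The view shows the gauge at (287,190), square on the caliper. Its flange top is 6.1 mm above the rim, level and centred, so it is fully seated. The gripper is clear of it.

```bash
python3 -c "
from workcell import manip
print(manip.sign_off())"
```

```text
the job is handed in; nothing more can be done
None
```

The wide gauge is between the brake pads, centred along them, with its flange flat on the caliper. I let go of it and handed the job in at about 12 s; the result was not shown.

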